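# Hook the board clamp shut, then offer the ball tray to the drop tester's magnet

### The arm

A 6-joint arm with a two-finger parallel gripper is mounted at the origin on the work surface. World frame = base frame: x ahead of the robot, y to its left, z up, the work surface at z = 0. Lengths are in m, angles in rad, forces in N, time in s.
With the tool pointing down it reaches from about 0.3 to 0.75 m from the base axis. Payload 8.5 kg.
Tool frame: the origin (TCP) lies at the very end of the fingers, on their centre line; the grasp point (between the pads) lies 19 mm behind it; z points along the fingers, y is the line along which they close (so a half turn about z gives the same grasp; the last joint's range is limited). The gripper opens to 85 mm and grips with 20 to 120 N. Pads are 22 mm wide; open, the fingers measure 114 mm over their backs; the gripper's body (76 mm by 85 mm) begins 54 mm behind the grasp point. The pads swing forward as they close: fully open they stand 13 mm farther back than shut.
Start: joints at [1.118, 0.381, 1.297, -0, 1.464, -0.215], TCP at [0.13, 0.535, 0.231] pointing down, gripper open.
Joint ranges: [-3.11, 3.11], [-0.89, 2.33], [0.22, 2.48], [-1.42, 4.56], [0.17, 2.85], [-2.88, 2.88]. Speed limits (rad/s): [2.39, 2.39, 3.14, 3.14, 3.14, 3.14].

### API

Orientations are given as a 3x3 rotation matrix whose columns are the frame's x, y, z axes.
In Python, from cell import robot gives the robot as it stands. Calls block until the motion is done:
- robot.move_to(position, orientation): joint-space move of the TCP to a pose.
- robot.servo_line(position, rot=None, feed=0.15, contact_N=None): straight line of the TCP; rot=None keeps the orientation; feed is the mean speed in m/s. With contact_N (N) it stops when the force on the tool has changed by that much, and returns True; else False.
- robot.movej(angles): joint-space move.
- robot.command_gripper(opening, f_grip=None): finger opening in m; f_grip is the grip in N (None keeps the last); returns when the fingers have stopped.
- robot.sleep(seconds).
- robot.ik(position, orientation): joint angles nearest the present ones, or None.
- robot.get_image(name): name is "side" or "top" or "wrist"; returns the picture (384x512x3 uint8, blue, green, red); there is no depth.
- robot.camera_model(name): a dict with "vfov" (degrees; the focal length in pixels is half the picture's height over the tangent of half this angle, whatever the lens; pixels are square), "cx", "cy" (the principal point, pixels), "R" (3x3) and "t" (3): a world point X has camera coordinates R X + t. Camera axes: x right, y down, z forward; pixel columns grow to the right and rows downward; lengths in m; the calibration is good to about 2 mm. A picture is of the moment at which its call begins: read the wrist's pose just before it. camera_model takes no time and is no camera call; for the wrist camera it gives the pose at the moment of the call.
A pose or a line that the arm cannot do raises robot.MotionError and nothing moves.
- robot.hand_in(): hands the job in; it is judged then, once.
Trained networks look in the newest picture that a camera, given by its name, has taken for a name from the list of things; names that differ only in an ending like _2 or _b are one class to them, and where a whole thing is asked for, a point or a joint stands for the part that bears it (a point fixed in the world has none). Each returns a list of dicts, best first, with "score" (0 to 1); they miss things now and then, are a little off and sometimes report something else, mostly with a low value. They report only what shows in the picture. A call takes as long as a camera call. They do not tell look-alikes from the thing itself.
- robot.boxes_of(query, camera): "at" ([x, y, z] in m, in world coordinates, good to about 4 mm: the middle of the surface that is visible of it).
Readings, each from a call of its own:
- robot.current_clock(): time.
- robot.current_joint_positions(): joint angles.
- robot.current_qd(): joint speeds.
- robot.current_joint_efforts(): joint torques, N m.
- robot.current_tcp_pos(): TCP position.
- robot.current_tool_rot(): TCP orientation.
- robot.current_force(): force on the tool from outside, world axes, zero at the start.
- robot.current_wrist_torque(): the same for the moment, N m.
- robot.current_opening(): finger opening in m.
- robot.current_grasp_force(): force on a finger pad.
Only numpy, scipy, OpenCV 4.12 (cv2) and the standard library are available. Lean on these libraries where they do the work, as an engineer would, in place of code of your own. Each camera call takes 0.05 s, during which the arm holds its last target. There are 200 camera calls.

### The job

Make the ball-drop tester ready for a test: first swing the red-knobbed hook fully home over the catch stud, so that the clamp frame holds the board, and leave it there. Then lift the blue tray by its black upright grip and carry it without losing the loose steel ball from its pocket to the magnet, and hold it there, level and still, with the ball centred under the magnet's pole and about 10 mm below it, touching neither the magnet nor the tester. Finish while still holding the tray up there (the magnet will be switched on next, so do not put it down or let go), and leave the other things on the bench undisturbed.

Things in the scene. Friction and masses are not known exactly. Their poses are not given: they have to be found in the camera images.
- tester: Ball-drop tester, fixed to the bench: aluminium base 300 (x) x 200 (y) x 20 mm; green board under a white clamp frame (top 40 mm above the bench); steel column 25 mm thick, 450 mm tall, at the middle of its back edge (x +115, y 0). Origin: centre of the base's underside, on the bench; x points from its front (hook side, towards the robot) to its back, z up. Drop axis at x -25, y 0
- pole (a point): Centre of the lower face of the magnet's steel pole (20 mm across), 225 to 275 mm above the bench. The black coil, 40 mm across, 42 mm high, starts 9 mm above it; the blue arm, 22 mm wide, runs from the coil's top to the column 51 to 67 mm above it. Nothing else stands in front of or beside it above the clamp frame
- head: Magnet head, clamped on the column, not to be knocked or moved: blue collar, blue arm, black coil with its steel pole. Origin: the centre of the pole's lower face
- hook (a joint): Angle of the swing hook about its upright pivot, rad: 0 = fully home with the stud in its notch (hard stop), up to 1.5 = swung out towards the robot. Seen from above it opens clockwise. Stiff hinge, about 0.06 N m of friction: it stays where it is left
- hook_knob (a point): Grip point on the red upright knob, 16 mm in diameter, at the hook's free end, 80 mm from the pivot axis. It stands upright; the point is 72 mm above the bench, knob top 14 mm above the point, the steel hook arm's top 24 mm below it
- hook_pivot (a point): On the hook's pivot axis (upright), at the height of the hook's underside, 42 mm above the bench, at the tester's x -134, y +70. The closed hook runs from here along the tester's -y; its knob is then at the tester's x -134, y -10
- tray: Loose blue tray, 190 (x) x 70 (y) mm, floor 5 mm thick, lip 9 mm high all round, 0.14 to 0.22 kg without the ball, lying flat on the bench on the robot's left or right. Origin: centre of its underside; x points from the grip to the pocket, z up. The ball lies in a round white pocket with a rim only 3 mm high, so tipping the tray about 35 degrees loses it
- tray_grip (a point): Grip point in the tray's black upright grip block, 36 (along tray x) x 20 (along tray y) x 50 mm high, at tray x -60: 40 mm above the tray's underside, 15 mm below the block's top
- tray_pocket (a point): Where the ball's centre rests in the middle of the pocket: tray x +60, 20 mm above the tray's underside. The pocket is 25 mm across inside; the ball can roll about 3.5 mm either way in it
- ball_center (a point): Centre of the loose steel ball, 30 mm in diameter, 0.11 kg, lying in the tray's pocket
- ball_block: Bystander: wooden block 120 x 70 x 22 mm with three steel balls of other sizes, about 45 mm high; on the side of the bench where the tray is not. Origin: centre of its underside
- board_stack: Bystander: stack of green circuit boards, 220 x 160 x 26 mm, at the left. Origin: centre of its underside
- loose_board: Bystander: single green circuit board 160 x 110 x 4 mm, left of the tester. Origin: centre of its underside
- loupe: Bystander: black inspection loupe, 48 mm across, 46 mm tall, right of the tester. Origin: centre of its underside
Not all that is in view belongs to the job. Leave any green look-alike of the tray alone.

How it is judged:
On the way, in this order (a step that is already met when the one before it is completed fails the run):
1. the hook is swung fully home over its stud (value of joint hook below 0.07 rad), for 0.2 s.
2. with the hook home, the tray is lifted clear of the bench with the ball in its pocket (value of joint hook below 0.07 rad and height (world z) of tray above 0.06 m and distance between ball_center and tray_pocket below 0.008 m), for 0.2 s.
At the end, for the whole second after the job is handed in: Hook home (< 0.07 rad); tray held by the gripper alone, still (< 20 mm/s), level within 0.12 rad, clear of tester and magnet; ball in its pocket (within 8 mm of its place), within 10 mm of the pole's axis, its top 3 to 20 mm below the pole face (value of joint hook below 0.07 rad and horizontal distance between ball_center and pole below 0.01 m and z of ball_center in the frame of pole between -0.035 and -0.018 m and distance between ball_center and tray_pocket below 0.008 m and angle between tray's own z axis and vertical below 0.12 rad and linear speed of tray below 0.02 m/s and contact force between the fingers and tray above 1 N and contact force between tray and tester below 0.3 N); the arm keeps its last pose, push and grip.
It fails at once if the ball leaves its pocket (distance between ball_center and tray_pocket above 0.012 m).
It fails at once if the tray knocks against the tester, or anything knocks against the magnet head (over 2 N) (contact force between tray and tester above 2 N or contact force between head and anything else above 2 N).
It fails at once if a bystander is moved more than 30 mm (distance of any of ball_block, board_stack, loose_board, loupe from where it was at the start of the episode above 0.03 m).
It also fails if it takes over 67 s, if anything falls off the work surface, if the arm or the gripper's body presses on something with over 40 N, if the wrist force passes 120 N, or if a joint passes its speed limit or range.

## Working session

There is one attempt and no reset: what is moved stays moved. The work goes in short steps, each a Python script; the robot and the scene stay as the last script left them, time stands still between calls to the robot, and variables do not carry over. Pictures are saved under pics/ and viewed, at most 10 in all, crops included, and the job is handed in when it is done.

```bash
ls; mkdir -p pics; python3 - <<'E'
from cell import robot
import cv2,numpy as np
ims=[]
for n in ["side","top"]:
    im=robot.get_image(n); cv2.imwrite(f"pics/{n}0.png",im); ims.append(cv2.resize(im,(800,600)))
    m=robot.camera_model(n); print(n,m["vfov"],m["cx"],m["cy"],np.round(m["R"],3).tolist(),np.round(m["t"],3))
    for q in ["tester","head","hook","hook_knob","tray","tray_grip","tray_pocket","ball_center","ball_block","board_stack","loose_board","loupe"]:
        try: print(n,q,[(np.round(d["at"],3).tolist(),round(d["score"],2)) for d in robot.boxes_of(q,n)])
        except Exception as e: print(q,e)
    cv2.imwrite(f"pics/{n}0b.png",ims[-1])
print(robot.current_clock())
E
```

```text
pics
side 57.86850991907684 263.82073648708104 192.07359999518627 [[-0.968, -0.25, 0.011], [-0.152, 0.553, -0.819], [0.199, -0.795, -0.573]] [0.487 0.127 1.418]
side tester [([0.708, -0.002, 0.037], 0.66)]
side head [([0.725, -0.004, 0.309], 0.9), ([0.411, 0.572, 0.025], 0.6)]
side hook [([0.724, -0.001, 0.308], 0.42), ([0.503, 0.055, 0.048], 0.39)]
side hook_knob []
side tray [([0.209, 0.365, 0.005], 0.92), ([0.352, -0.018, 0.008], 0.86), ([0.486, 0.292, 0.004], 0.69)]
side tray_grip [([0.486, 0.29, 0.007], 0.73), ([0.211, 0.362, 0.004], 0.66), ([0.35, -0.014, 0.003], 0.63)]
side tray_pocket [([0.207, 0.365, 0.003], 0.76), ([0.486, 0.292, 0.008], 0.68), ([0.347, -0.012, 0.004], 0.63)]
side ball_center [([0.56, 0.272, 0.029], 0.6)]
side ball_block [([0.503, -0.292, 0.023], 0.5)]
side board_stack [([0.408, 0.573, 0.026], 0.64)]
side loose_board [([0.714, 0.34, 0.001], 0.88)]
side loupe [([0.712, -0.291, 0.026], 0.51)]
top 52.29682122903194 254.2039336863803 189.91040989129016 [[-0.023, -0.999, -0.023], [-0.984, 0.027, -0.174], [0.175, 0.019, -0.984]] [0.143 0.506 1.182]
top tester [([
[... 200 characters left out ...]
.496, 0.277, 0.003], 0.75), ([0.212, 0.349, 0.008], 0.73), ([0.341, -0.026, 0.004], 0.72), ([0.712, 0.331, 0.004], 0.48)]
top tray_grip [([0.343, -0.03, 0.006], 0.89), ([0.497, 0.274, 0.004], 0.79), ([0.218, 0.35, 0.001], 0.68), ([0.713, -0.304, 0.049], 0.17)]
top tray_pocket [([0.492, 0.278, 0.001], 0.67), ([0.215, 0.35, 0.006], 0.62), ([0.345, -0.027, 0.003], 0.56)]
top ball_center [([0.56, 0.263, 0.034], 0.37), ([0.718, -0.012, 0.322], 0.37)]
top ball_block [([0.503, -0.309, 0.025], 0.78), ([0.71, 0.33, 0.005], 0.24)]
top board_stack [([0.409, 0.554, 0.018], 0.86)]
top loose_board [([0.712, 0.328, 0.002], 0.57)]
top loupe [([0.709, -0.303, 0.048], 0.72), ([0.497, 0.278, 0.005], 0.28)]
1.3
```

View pics/top0b.png

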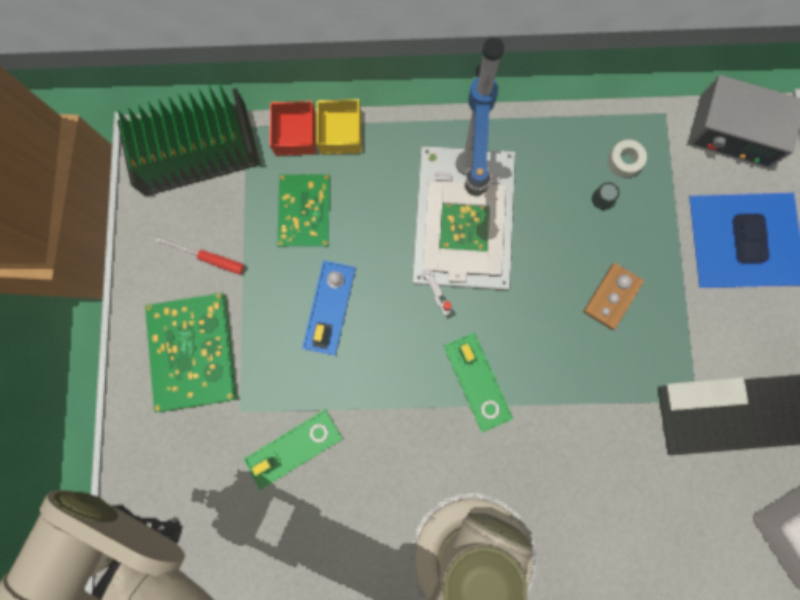

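View pics/side0b.png

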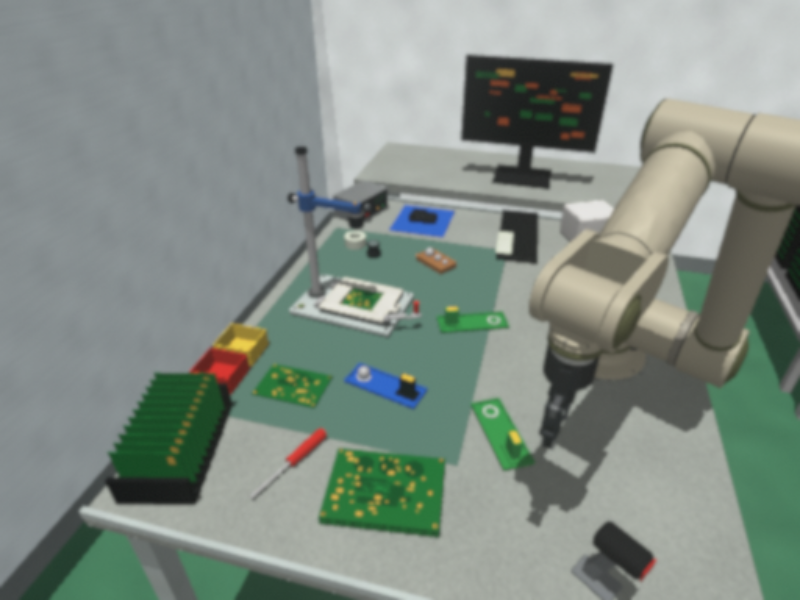

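The top view shows three tray-like things: blue with a ball at (336,280) and a black/yellow grip at (321,333), and two green ones at (295,447) and (478,380). The blue one with the ball and black grip fits the description. The hook knob is at (447,306), pivot about (428,275), hook open. The head is at (480,178). I'll look closer with the wrist camera.

```bash
cat > h.py <<'E'
from cell import robot
import cv2,numpy as np
from scipy.spatial.transform import Rotation as Ro
def K(m):
    f=192/np.tan(np.radians(m["vfov"])/2); return np.array([[f,0,m["cx"]],[0,f,m["cy"]],[0,0,1]])
def down(yaw): # tool x axis at yaw, z down
    c,s=np.cos(yaw),np.sin(yaw); return np.array([[c,s,0],[s,-c,0],[0,0,-1.]])
def ray(m,p):
    d=m["R"].T@np.linalg.inv(K(m))@[p[0],p[1],1]; return -m["R"].T@m["t"],d/np.linalg.norm(d)
def tri(obs):
    A=np.zeros((3,3));b=np.zeros(3)
    for m,p in obs:
        o,d=ray(m,p);P=np.eye(3)-np.outer(d,d);A+=P;b+=P@o
    X=np.linalg.solve(A,b); return X,[np.round(proj(m,X)-p,1) for m,p in obs]
def proj(m,X):
    q=K(m)@(m["R"]@X+m["t"]); return q[:2]/q[2]
def atz(m,p,z):
    o,d=ray(m,p); return o+d*(z-o[2])/d[2]
def shot(name):
    import pickle
    m=robot.camera_model("wrist"); im=robot.get_image("wrist")
    cv2.imwrite(f"pics/{name}.png",im); pickle.dump(m,open(f"pics/{name}.pkl","wb")); return m,im
def load(name):
    import pickle
    return pickle.load(open(f"pics/{name}.pkl","rb")),cv2.imread(f"pics/{name}.png")
E
python3 - <<'E'
from h import *
print(np.round(robot.current_tool_rot(),3).tolist())
m=robot.camera_model("wrist");R=robot.current_tool_rot();p=robot.current_tcp_pos()
print(m["vfov"],m["cx"],m["cy"],"cam in tool",np.round(R.T@(-m["R"].T@m["t"]-p),3),"cam axes in tool",np.round(R.T@m["R"].T,2).tolist())
robot.move_to([0.36,0.26,0.34],down(0))
mA,A=shot("wA"); print(np.round(-mA["R"].T@mA["t"],3))
robot.move_to([0.36,0.13,0.34],down(0))
mB,B=shot("wB")
robot.move_to([0.36,0.03,0.34],down(0))
mC,C=shot("wC")
cv2.imwrite("pics/wABC.png",cv2.resize(np.vstack([np.hstack([A,B]),np.hstack([C,C])]),(800,600)))
print(robot.current_clock())
E
```

```text
[[-0.972, 0.236, -0.0], [0.236, 0.972, 0.0], [0.0, -0.0, -1.0]]
67.53246854568215 257.2024919552693 191.71201260171924 cam in tool [ 0.075  0.    -0.142] cam axes in tool [[-0.0, -0.96, -0.29], [1.0, -0.0, 0.0], [-0.0, -0.29, 0.96]]
[0.435 0.26  0.482]
4.375
```

View pics/wABC.png

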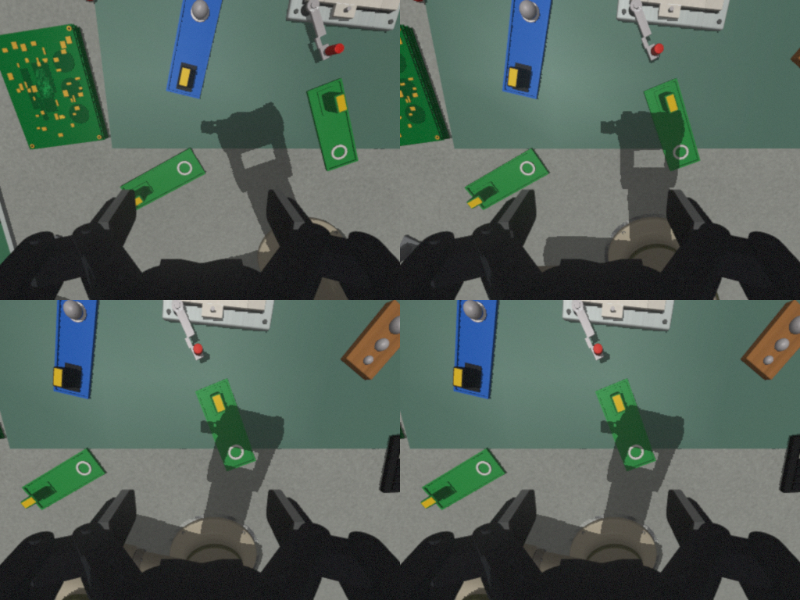

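The wrist views show the blue tray with the ball (A: tray about (195,50), grip (186,75), ball (199,10)), the knob at A (333,48), and green look-alikes at A (165,175) and (330,125). The useful area lies at the picture's edge, so I turn the camera half a turn to look ahead, adding tilted views for the pole.

```bash
python3 - <<'E'
from h import *
def tilt(a): # tool x back to robot, tool z tilted forward by a
    return Ro.from_euler('y',-a).as_matrix()@down(np.pi)
V=[("t1",[0.44,0.22,0.30],0),("t2",[0.50,0.32,0.30],0),("k1",[0.5,0.08,0.25],0),("k2",[0.42,0.0,0.25],0),
   ("p1",[0.40,0.10,0.28],0.9),("p2",[0.40,-0.10,0.28],0.9)]
ims=[]
for n,p,a in V:
    try:
        robot.move_to(p,tilt(a)); m,im=shot(n); ims.append(im)
    except robot.MotionError as e: print(n,e); ims.append(np.zeros((384,512,3),np.uint8))
print(robot.current_clock(),robot.current_joint_positions())
v=np.vstack([np.hstack(ims[i:i+2]) for i in (0,2,4)]); cv2.imwrite("pics/all.png",cv2.resize(v,(533,600),interpolation=3))
E
```

```text
p2 the arm cannot take that pose within its joint ranges
9.95 [-0.09026011 -0.19727662  2.1156175   0.2186661   0.33308297 -1.83428969]
```

View pics/all.png

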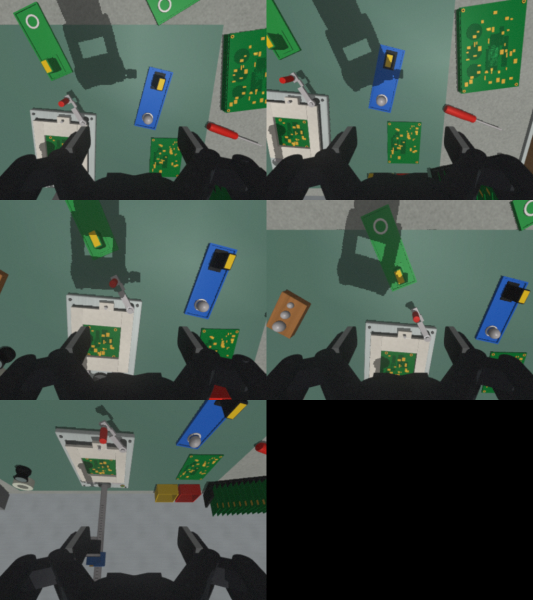

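The pictures are upside down relative to the world: tray, ball, knob and tester front show well in t1, k1 and k2; in p1 the head is at about (95,555), half hidden by a finger. Next I segment these and enlarge k1/k2/p1 for the tester corners; one crop confirms the tray.

```bash
python3 - <<'E'
from h import *
def blobs(mask,amin=40):
    n,l,s,c=cv2.connectedComponentsWithStats(mask.astype(np.uint8)); 
    return [(l==i,s[i,4],c[i]) for i in np.argsort(-s[:,4]) if i and s[i,4]>=amin]
Y=[];Rd=[]
for n in ["t1","t2","k1","k2"]:
    m,im=load(n); h=cv2.cvtColor(im,cv2.COLOR_BGR2HSV).astype(int); H,S,Vv=h[...,0],h[...,1],h[...,2]
    b=blobs((H>100)&(H<125)&(S>130)&(Vv>50),500)[0]
    ys,xs=np.nonzero(b[0]); hull=cv2.convexHull(np.c_[xs,ys].astype(np.int32))[:,0]
    P=np.array([atz(m,p,0.009)[:2] for p in hull],np.float32)
    r=cv2.minAreaRect(P*1000); print(n,"tray rect",np.round(r[0],1),np.round(r[1],1),round(r[2],1))
    for q in blobs((H>20)&(H<35)&(S>150)&(Vv>80),20):
        print("  yellow",q[1],np.round(q[2],1),np.round(atz(m,q[2],.055),3))
    for q in blobs(((H<6)|(H>174))&(S>150)&(Vv>60),20)[:3]:
        print("  red",q[1],np.round(q[2],1),np.round(atz(m,q[2],.07),3))
def crop(n,x,y,s=2.0,w=200,h=150):
    im=load(n)[1][y:y+h,x:x+w]; return cv2.resize(im,(400,300),interpolation=cv2.INTER_CUBIC)
c=np.vstack([np.hstack([crop("k1",110,160),crop("k2",170,200)]),np.hstack([crop("k1",340,70),crop("p1",100,240)])])
cv2.imwrite("pics/crop1.png",c)
E
```

```text
t1 tray rect [499.1 276.6] [ 71.2 189.9] 76.5
  yellow 263 [ 88.6 127. ] [ 0.394 -0.002  0.055]
  yellow 227 [308.8 161.7] [0.441 0.291 0.055]
  yellow 64 [453.  192.3] [0.485 0.497 0.055]
  yellow 58 [327.9 290.4] [0.647 0.332 0.055]
  yellow 49 [472.  136.9] [0.408 0.507 0.055]
  yellow 48 [502.  191.8] [0.484 0.566 0.055]
  yellow 45 [310.3 310. ] [0.684 0.306 0.055]
  yellow 42 [443.6 199.7] [0.496 0.486 0.055]
  yellow 42 [504.7  73.5] [0.329 0.531 0.055]
  yellow 41 [490.9 102.7] [0.364 0.522 0.055]
  yellow 41 [498.7 103.1] [0.365 0.532 0.055]
  yellow 39 [296.9 317.1] [0.698 0.285 0.055]
  yellow 37 [491.6 175.1] [0.46  0.546 0.055]
  yellow 32 [452.2 135.4] [0.406 0.48  0.055]
  yellow 31 [463.9 116. ] [0.381 0.49  0.055]
  yellow 31 [337.7 317.5] [0.699 0.351 0.055]
  yellow 31 [445.9  69.8] [0.325 0.456 0.055]
  yellow 27 [487.8 196.1] [0.491 0.548 0.055]
  yellow 26 [480.   89.6] [0.348 0.504 0.055]
  yellow 26 [481.8 177.9] [0.464 0.533 0.055]
  yellow 25 [467.4 178.8] [0.465 0.513 0.055]
  yellow 25 [308.  328.8] [0.721 0.304 0.055]
  yellow 24 [463.  129.5] [0.398 0.49
[... 3311 characters left out ...]
5 0.055]
  yellow 26 [412.7 275.7] [0.648 0.291 0.055]
  yellow 21 [178.3 280.5] [ 0.655 -0.027  0.055]
  yellow 20 [392.  251.4] [0.611 0.258 0.055]
  yellow 20 [211.6 270.4] [0.64  0.02  0.055]
  red 849 [422.1 372. ] [0.8   0.322 0.07 ]
  red 163 [217.1 159.7] [0.486 0.035 0.07 ]
k2 tray rect [498.9 274.4] [ 75.5 190.2] 76.5
  yellow 305 [494.5 185.3] [0.441 0.291 0.055]
  yellow 293 [254.9 147.1] [ 0.394 -0.002  0.055]
  yellow 40 [268.8 327.2] [0.653 0.017 0.055]
  yellow 26 [488.2 304.6] [0.615 0.324 0.055]
  yellow 24 [267.2 316.5] [0.635 0.015 0.055]
  yellow 21 [263.3 305.3] [0.616 0.009 0.055]
  yellow 20 [494.8 297.2] [0.603 0.331 0.055]
  red 125 [287.6 228. ] [0.491 0.038 0.07 ]
```

View pics/crop1.png

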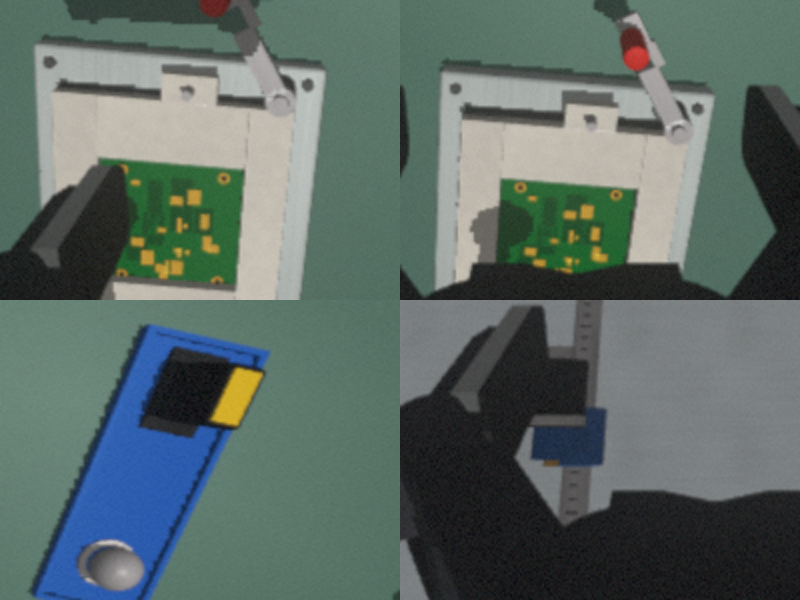

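The upper crops show the tester: pivot at k1 (250,211) / k2 (310,265), stud at k1 (203,206), base front corners at k1 (128,179) and (272,195). The lower left confirms the blue tray: black grip with a yellow top and a steel ball in a white-rimmed pocket. The lower right shows the pole about half hidden behind a finger. Now I compute the tester frame and hook angle.

```bash
python3 - <<'E'
from h import *
m1,m2=load("k1")[0],load("k2")[0]; mt=load("t1")[0]; mt2=load("t2")[0]
pr=lambda n,o:(print(n,np.round(tri(o)[0],4),tri(o)[1]),tri(o)[0])[1]
piv=pr("pivot",[(m1,[250.5,211]),(m2,[310,265])])
c1=pr("cornerR",[(m1,[128.5,179.5]),(m2,[191.5,231.5])])
c2=pr("cornerL",[(m1,[272.5,195]),(m2,[326.5,246])])
st=pr("stud",[(m1,[203.5,206]),(m2,[265,260])])
kn=pr("knob",[(mt,[121.2,196.7]),(mt2,[37.9,152.5]),(m1,[217.1,159.7]),(m2,[287.6,228.])])
pr("yellow",[(mt,[308.8,161.7]),(mt2,[234.8,115.9]),(m1,[441.2,117.9])])
d=(c2-c1)[:2]; print("len",np.linalg.norm(d)); th=np.arctan2(d[1],d[0])-np.pi/2
th2=None
ex=np.array([np.cos(th),np.sin(th)]);ey=np.array([-ex[1],ex[0]])
for z in (.02,):
    a,b=[(atz(m1,[128.5,179.5],z)+atz(m2,[191.5,231.5],z))/2,(atz(m1,[272.5,195],z)+atz(m2,[326.5,246],z))/2]
    print("on plane",np.round(a,4),np.round(b,4)); d=(b-a)[:2];th=np.arctan2(d[1],d[0])-np.pi/2
    ex=np.array([np.cos(th),np.sin(th)]);ey=np.array([-ex[1],ex[0]])
    O1=(a+b)[:2]/2+.15*ex
O2=piv[:2]+.134*ex-.07*ey
print("th",th,"O corners",O1,"O pivot",O2,"drop",O1-.025*ex,O2-.025*ex)
v=kn[:2]-piv[:2];print("r",np.linalg.norm(v),"hook",np.arctan2(*(v@np.array([-ex,-ey]).T)))
E
```

```text
pivot [0.5573 0.0726 0.0465] [array([ 0.3, -0.3]), array([-0.2,  0.3])]
cornerR [ 0.5249 -0.0961  0.009 ] [array([ 0.5, -0.5]), array([-0.4,  0.5])]
cornerL [0.547  0.1026 0.0112] [array([ 0.2, -0.3]), array([-0.2,  0.2])]
stud [0.5526 0.0111 0.0411] [array([ 0.1, -0.2]), array([-0.1,  0.2])]
knob [0.4859 0.0369 0.0745] [array([0.1, 0.9]), array([-1.1,  0.9]), array([1. , 0.4]), array([-0.2, -2.4])]
yellow [0.4407 0.291  0.055 ] [array([ 0.1, -0.2]), array([-0.1,  0.5]), array([ 0.1, -0.3])]
len 0.1999026346922426
on plane [ 0.5208 -0.0922  0.02  ] [0.5433 0.1012 0.02  ]
th -0.11582610261340931 O corners [ 0.68105651 -0.01286336] O pivot [ 0.68234603 -0.01246008] drop [ 0.65622402 -0.00997418] [ 0.65751354 -0.0095709 ]
r 0.07981169737247092 hook 0.9924964887959231
```

```bash
cat >> h.py <<'E'
TH=-0.113; EX=np.array([np.cos(TH),np.sin(TH)]);EY=np.array([-EX[1],EX[0]])
PIV=np.array([0.5573,0.0726]); 
def hk(q,z,flip=0,r=0.08):
    u=-EY*np.cos(q)-EX*np.sin(q); return np.r_[PIV+r*u,z],down(np.arctan2(u[1],u[0])+flip*np.pi)
E
python3 - <<'E'
from h import *
for f in (0,1): print(f,[None if (j:=robot.ik(*hk(q,.056,f))) is None else np.round(j,2).tolist() for q in (.99,.5,0)])
E
```

```text
0 [[-0.17, 0.49, 1.72, -0.0, 0.94, -2.21], [-0.22, 0.52, 1.65, -0.0, 0.97, -2.75], None]
1 [[-0.17, 0.49, 1.72, -0.0, 0.94, 0.93], [-0.22, 0.52, 1.65, -0.0, 0.97, 0.4], [-0.23, 0.57, 1.55, -0.0, 1.03, -0.12]]
```

```bash
python3 - <<'E'
from h import *
q0=0.992
p,R=hk(q0,.18,1); robot.move_to(p,R); robot.command_gripper(0.045,30)
print("contact down",robot.servo_line(hk(q0,.057,1)[0],feed=0.1,contact_N=8),robot.current_tcp_pos())
robot.command_gripper(0.0,25); print("open",robot.current_opening(),robot.current_grasp_force())
f0=robot.current_force()
qs=np.linspace(q0,-0.06,9)[1:]
for q in qs:
    c=robot.servo_line(*hk(q,.057,1),feed=0.08,contact_N=12)
    print(round(q,2),c,np.round(robot.current_force()-f0,1),np.round(robot.current_tcp_pos(),4))
    if c: break
robot.sleep(.3); m=robot.get_image("top"); cv2.imwrite("pics/top1.png",m)
print(robot.current_clock(),robot.current_opening())
E
```

```text
contact down False [0.48609779 0.03664542 0.05746194]
open 0.015187923108764143 26.125541925430298
0.86 False [-1.9 -1.8  2.8] [0.4912 0.0273 0.0573]
0.73 False [-2.  -2.7  4. ] [0.4975 0.019  0.0573]
0.6 False [-2.1 -2.9  3.3] [0.505  0.0115 0.0573]
0.47 False [-2.5 -5.5  2.8] [0.5134 0.005  0.0573]
0.33 False [-2.6 -5.   2.3] [ 5.226e-01 -2.000e-04  5.730e-02]
0.2 False [-2.3 -6.1  2.2] [ 0.5325 -0.0043  0.0573]
0.07 False [-1.3 -6.2  1.9] [ 0.5428 -0.007   0.0573]
-0.06 True [-6.6 -0.9  6.6] [ 0.5501 -0.0079  0.0572]
17.0833 0.01520349685284679
```

```bash
python3 - <<'E'
from h import *
print(robot.servo_line(*hk(-0.12,.057,1),feed=0.04,contact_N=10),robot.current_tcp_pos(),robot.current_force())
robot.sleep(.2)
robot.command_gripper(0.045); p=robot.current_tcp_pos(); p[2]=.25; robot.servo_line(p,feed=.2)
robot.move_to([0.42,0.0,0.27],down(np.pi)); m,im=shot("k3")
h=cv2.cvtColor(im,cv2.COLOR_BGR2HSV).astype(int); mk=((h[...,0]<6)|(h[...,0]>174))&(h[...,1]>150)&(h[...,2]>60)
n,l,s,c=cv2.connectedComponentsWithStats(mk.astype(np.uint8))
for i in range(1,n):
    if s[i,4]>40: print(c[i],s[i,4],[ (k:=atz(m,c[i],z))[:2].round(4).tolist() for z in (.07,.075,.08)])
# pole view candidates
P=np.array([.657,-.0097,.25]); cam_o=np.array([.075,0,-.142]); C=np.array([[0,-.96,-.29],[1,0,0],[0,-.29,.96]])
Km=K(m)
for a in (0.9,1.1,1.3,1.5):
  for x in (.3,.35,.4,.45):
    for z in (.2,.25,.3,.35,.4):
      for y in (.08,-.1):
        R=Ro.from_euler('y',-a).as_matrix()@down(np.pi); R=Ro.from_euler('z',-np.sign(y)*.3).as_matrix()@R
        if robot.ik([x,y,z],R) is None: continue
        q=Km@(C.T@R.T@(P-np.array([x,y,z])-R@cam_o)); u,v=q[:2]/q[2]
        if 170<u<340 and 60<v<230: print(a,x,z,y,u.round(),v.round(),q[2].round(2))
print(robot.current_clock())
E
```

```text
True [ 0.5499949  -0.00761711  0.05706851] [-6.29156804 -2.15582399  9.75091007]
[250.58139535 267.58139535] 86 [[0.5577, -0.0089], [0.5546, -0.0088], [0.5515, -0.0086]]
0.9 0.3 0.4 0.08 267.0 206.0 0.56
0.9 0.35 0.35 0.08 260.0 224.0 0.49
0.9 0.35 0.4 0.08 260.0 197.0 0.51
0.9 0.4 0.35 0.08 251.0 216.0 0.45
0.9 0.4 0.4 0.08 251.0 186.0 0.47
0.9 0.45 0.35 0.08 240.0 206.0 0.4
0.9 0.45 0.4 0.08 241.0 174.0 0.42
1.1 0.3 0.3 0.08 268.0 217.0 0.53
1.1 0.3 0.3 -0.1 247.0 217.0 0.53
1.1 0.3 0.35 0.08 268.0 190.0 0.54
1.1 0.3 0.35 -0.1 247.0 190.0 0.54
1.1 0.3 0.4 0.08 268.0 164.0 0.55
1.1 0.3 0.4 -0.1 247.0 164.0 0.55
1.1 0.35 0.3 0.08 260.0 214.0 0.48
1.1 0.35 0.3 -0.1 255.0 214.0 0.48
1.1 0.35 0.35 0.08 260.0 185.0 0.49
1.1 0.35 0.35 -0.1 255.0 185.0 0.49
1.1 0.35 0.4 0.08 260.0 157.0 0.5
1.1 0.4 0.3 -0.1 264.0 211.0 0.44
1.1 0.4 0.35 0.08 251.0 179.0 0.44
1.1 0.4 0.4 0.08 251.0 148.0 0.45
1.1 0.45 0.3 -0.1 276.0 207.0 0.39
1.1 0.45 0.35 0.08 239.0 171.0 0.4
1.1 0.45 0.4 0.08 240.0 137.0 0.41
1.3 0.3 0.3 0.08 268.0 177.0 0.53
1.3 0.3 0.3 -0.1 247.0 177.0 0.53
1.3 0.3 0.35 -0.1 247.0 149.
[... 949 characters left out ...]
.5 0.35 0.3 -0.1 254.0 136.0 0.46
1.5 0.35 0.35 0.08 260.0 104.0 0.45
1.5 0.35 0.35 -0.1 254.0 104.0 0.45
1.5 0.35 0.4 0.08 261.0 69.0 0.44
1.5 0.35 0.4 -0.1 254.0 69.0 0.44
1.5 0.4 0.25 -0.1 264.0 172.0 0.42
1.5 0.4 0.3 0.08 250.0 137.0 0.41
1.5 0.4 0.3 -0.1 264.0 137.0 0.41
1.5 0.4 0.35 0.08 250.0 101.0 0.4
1.5 0.4 0.35 -0.1 265.0 101.0 0.4
1.5 0.4 0.4 0.08 250.0 62.0 0.39
1.5 0.4 0.4 -0.1 265.0 62.0 0.39
1.5 0.45 0.2 0.08 239.0 214.0 0.39
1.5 0.45 0.2 -0.1 276.0 214.0 0.39
1.5 0.45 0.25 0.08 239.0 177.0 0.38
1.5 0.45 0.25 -0.1 276.0 177.0 0.38
1.5 0.45 0.3 0.08 238.0 139.0 0.37
1.5 0.45 0.3 -0.1 277.0 139.0 0.37
1.5 0.45 0.35 0.08 237.0 97.0 0.36
1.5 0.45 0.35 -0.1 277.0 97.0 0.36
20.5083
```

```bash
python3 - <<'E'
from h import *
ims=[]
for n,y in (("q1",.08),("q2",-.1)):
    R=Ro.from_euler('z',-np.sign(y)*.3).as_matrix()@Ro.from_euler('y',-1.3).as_matrix()@down(np.pi)
    robot.move_to([.4,y,.3],R); m,im=shot(n); ims.append(cv2.resize(im[110:260,160:360],(400,300),interpolation=2))
print(robot.current_clock(),robot.current_joint_positions().round(2))
im=load("k3")[1]; ims+= [cv2.resize(im[200:350,150:350],(400,300),interpolation=2), cv2.resize(robot.get_image("side")[90:240,180:380],(400,300),interpolation=2)]
cv2.imwrite("pics/crop2.png",np.vstack([np.hstack(ims[:2]),np.hstack(ims[2:])]))
E
```

```text
26.4083 [-1.33 -0.01  2.25  1.32  1.45  2.48]
```

View pics/crop2.png

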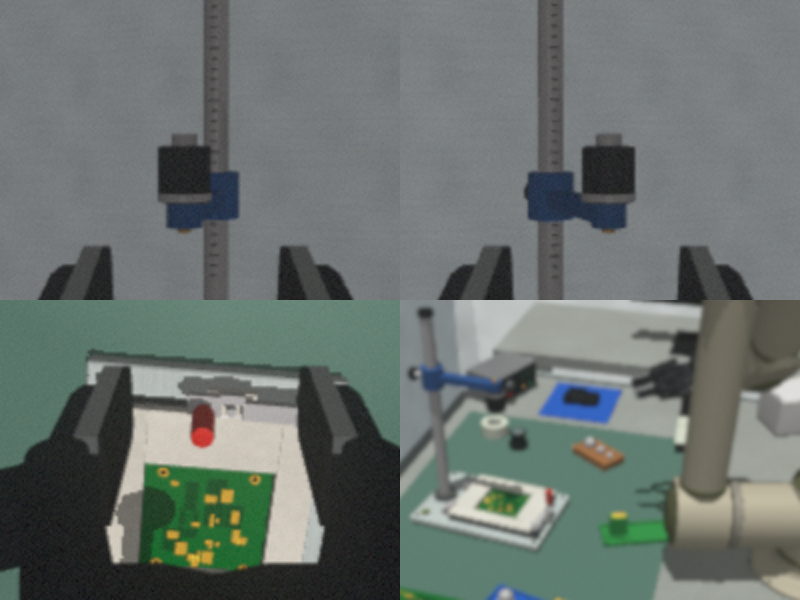

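Upper crops: pole face centres at q1 (252,177) and q2 (264,177). Lower left: the hook lies along the frame's front edge over the stud (home).

```bash
python3 - <<'E'
from h import *
obs=[(load("q1")[0],[251.75,176.9]),(load("q2")[0],[263.75,176.9])]
X,e=tri(obs);print(X,e); o1,o2=[-m["R"].T@m["t"] for m,_ in obs];print(o1,o2)
# arm mid-width check at collar/coil: coil bottom edge to coil top heights
for v in (147,197): print([tri([(obs[0][0],[251.75,110+v/2]),(obs[1][0],[263.75,110+v/2])])[0]])
# candidate IK for tray grasp and holding
g=np.array([.4407,.291]);c=np.array([.4992,.2767]);a=np.arctan2(*(c-g)[::-1]);print("tray yaw",a,np.linalg.norm(c-g))
pole=X
for f in (0,1):   # tool y across tray y
  print(f,robot.ik([*g,.021+.004],down(a+f*np.pi)))
  for ya in (-.8,-.5,-.2,0,.2,.5,.8):
    t=np.array([np.cos(ya),np.sin(ya)]); p=np.r_[pole[:2]-.12*t,pole[2]-.025-.02+.021]
    j=robot.ik(p,down(ya+f*np.pi)); print("  ",ya,p.round(3),None if j is None else j.round(2))
E
```

```text
[ 0.66006337 -0.00908266  0.25521507] [array([0., 0.]), array([ 0., -0.])]
[0.24976571 0.12668436 0.26553411] [ 0.24974726 -0.14623655  0.26548105]
[array([ 0.66005634, -0.00908494,  0.2651363 ])]
[array([ 0.66002962, -0.00909432,  0.30282876])]
tray yaw -0.23974310887045627 0.06022242107388243
0 [ 3.59220690e-01  5.88328743e-01  1.63293332e+00 -4.44089210e-16
  9.20330595e-01  2.16976013e+00]
   -0.8 [0.576 0.077 0.231] [-0.07  0.44  1.21 -0.    1.5   2.3 ]
   -0.5 [0.555 0.048 0.231] [-0.13  0.39  1.28 -0.    1.47  1.95]
   -0.2 [0.542 0.015 0.231] [-0.19  0.37  1.32 -0.    1.46  1.58]
   0 [ 0.54  -0.009  0.231] [-0.24  0.36  1.32 -0.    1.45  1.33]
   0.2 [ 0.542 -0.033  0.231] [-0.28  0.37  1.32 -0.    1.46  1.09]
   0.5 [ 0.555 -0.067  0.231] [-0.33  0.4   1.27 -0.    1.47  0.74]
   0.8 [ 0.576 -0.095  0.231] [-0.37  0.44  1.2  -0.    1.5   0.4 ]
1 [ 3.59220690e-01  5.88328743e-01  1.63293332e+00 -4.44089210e-16
  9.20330595e-01 -9.71832528e-01]
   -0.8 [0.576 0.077 0.231] [-0.07  0.44  1.21 -0.    1.5  -0.84]
   -0.5 [0.555 0.048 0.231] [-0.13  0.39  1.28 -0.    1.47 -1.2 ]
   -0.2 [0.542 0.015 0.231] [-0.19  0.37  1.32 -0.    1.46 -1.56]
   0 [ 0.54  -0.009  0.231] [-0.24  0.36  1.32 -0.    1.45 -1.81]
   0.2 [ 0.542 -0.033  0.231] [-0.28  0.37  1.32 -0.    1.46 -2.05]
   0.5 [ 0.555 -0.067  0.231] [-0.33  0.4   1.27 -0.    1.47 -2.4 ]
   0.8 [ 0.576 -0.095  0.231] [-0.37  0.44  1.2  -0.    1.5  -2.74]
```

Pole measured at (0.660, -0.009, 0.255), which agrees with the tester-frame drop axis and the height range. Grip top measured at z 0.055, tray yaw -0.24. Now grasp and lift.

```bash
python3 - <<'E'
from h import *
a=-0.237; R=down(a+np.pi); g=np.array([.4407,.291])
robot.move_to([.40,.25,.28],R); robot.command_gripper(.06,110)
robot.move_to([*g,.13],R)
print(robot.current_clock(),"contact",robot.servo_line([*g,.021],feed=.08,contact_N=8))
robot.command_gripper(0.0,110); print("open",robot.current_opening(),robot.current_grasp_force(),robot.current_tcp_pos())
f0=robot.current_force()
robot.servo_line([*g,.05],feed=.05); robot.sleep(.2)
print("wt",robot.current_force()-f0,robot.current_wrist_torque())
robot.servo_line([*g,.14],feed=.12); robot.sleep(.3)
m,im=shot("l1"); s=robot.get_image("side")
cv2.imwrite("pics/l1c.png",np.hstack([cv2.resize(im,(400,300)),cv2.resize(s[170:290,170:330],(400,300),interpolation=2)]))
print(robot.current_clock())
E
```

```text
30.3833 contact False
open 0.018240509696371632 107.81972408294678 [0.44081849 0.29107257 0.02142836]
wt [ 1.99237937  0.92768136 -7.55423937] [0.06858136 0.21069241 0.02711595]
34.5833
```

View pics/l1c.png

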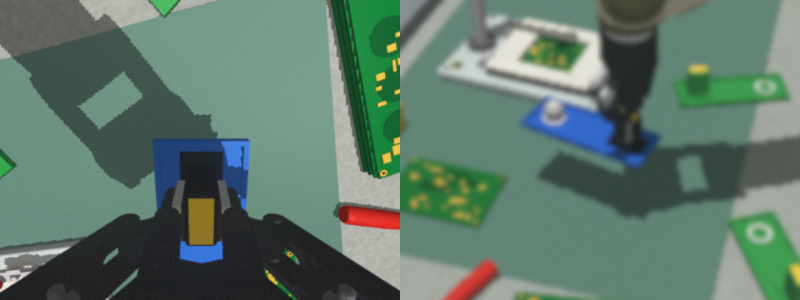

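The tray is held (opening 18 mm, 108 N), with the ball in its pocket. Carrying to a staging point in front of the magnet and measuring the ball there.

```bash
python3 - <<'E'
from h import *
t=np.array([np.cos(-.237),np.sin(-.237)]); tgt=np.array([.659,-.0093])-.12*t
robot.servo_line([.4407,.291,.216],feed=.12)
st=tgt-.15*t
robot.servo_line([*st,.216],feed=.15); robot.sleep(.4)
p=robot.current_tcp_pos(); print(p,robot.current_clock())
eb=np.r_[p[:2]+.12*t,p[2]-.021+.02]; print("expected ball",eb)
ims=[]
for n in("side","top"):
    im=robot.get_image(n);m=robot.camera_model(n);u=proj(m,eb);print(n,"expected px",u)
    for q in("ball_center","tray"):
        print(q,[(np.round(d["at"],3).tolist(),round(d["score"],2)) for d in robot.boxes_of(q,n)])
    x,y=(u-[50,37.5]).astype(int);print("origin",x,y); c=cv2.resize(im[y:y+75,x:x+100],(400,300),interpolation=2);ims.append(c)
cv2.imwrite("pics/st.png",np.hstack(ims)); print(robot.current_clock())
E
```

```text
[0.39656348 0.05417586 0.21598306] 37.525
expected ball [0.51320909 0.02600135 0.21498306]
side expected px [260.336458   163.74177451]
ball_center [([0.511, 0.033, 0.222], 0.56)]
tray [([0.214, 0.364, 0.002], 0.82), ([0.351, -0.017, 0.006], 0.58), ([0.554, 0.014, 0.045], 0.35), ([0.71, -0.003, 0.035], 0.27)]
origin 210 126
top expected px [291.21798865 176.75769311]
ball_center []
tray [([0.342, -0.022, 0.005], 0.85), ([0.511, 0.037, 0.197], 0.8), ([0.215, 0.35, 0.008], 0.61)]
origin 241 139
37.825
```

View pics/st.png

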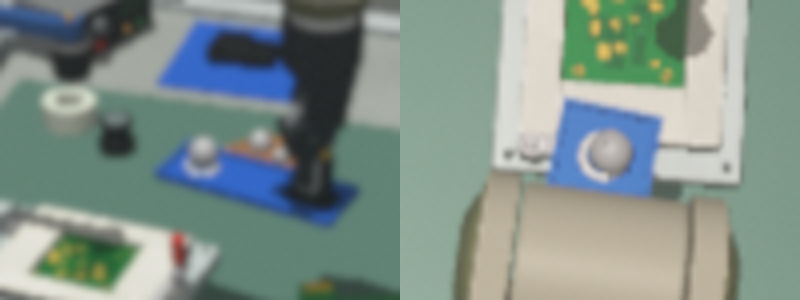

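```bash
python3 - <<'E'
from h import *
s,t_=robot.camera_model("side"),robot.camera_model("top")
print(tri([(s,[260.6,163.6]),(t_,[293.2,176.4])]))
t=np.array([np.cos(-.237),np.sin(-.237)]); tgt=np.array([.659,-.0093])-.12*t
robot.servo_line([*tgt,.216],feed=.08); robot.sleep(.4)
eb=np.array([.659,-.0093,.215])
ims=[]
print(robot.current_clock(),robot.current_tcp_pos(),robot.current_force())
for n in("side","top"):
    im=robot.get_image(n);m=robot.camera_model(n);u=proj(m,eb);pp=proj(m,np.array([.66,-.0091,.2552]));print(n,"exp",u,"pole",pp)
    x,y=(u-[40,37.5]).astype(int);print("origin",x,y); ims.append(cv2.resize(im[y:y+60,x:x+80],(400,300),interpolation=2))
cv2.imwrite("pics/fin.png",np.hstack(ims))
E
```

```text
(array([0.51410575, 0.0203265 , 0.21242321]), [array([-0.1, -0. ]), array([0. , 0.2])])
40.25 [0.54232947 0.01888224 0.21602482] [-0.26228101  0.8388787  -2.19800394]
side exp [228.40969576 154.77345078] pole [227.68801889 146.04525643]
origin 188 117
top exp [301.88214618 125.02775148] pole [303.24364793 119.59967445]
origin 261 87
```

View pics/fin.png

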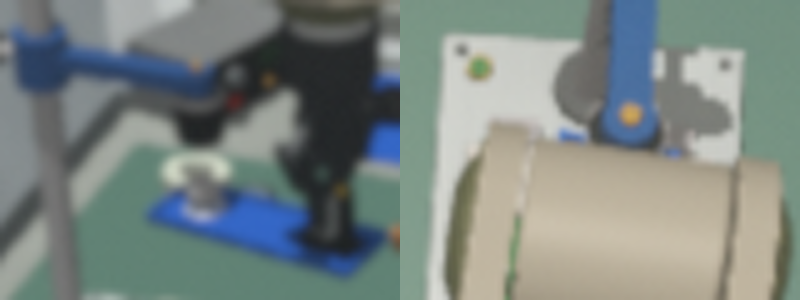

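```bash
python3 - <<'E'
from h import *
t_=robot.camera_model("top")
for z in (.322,.326): print(proj(t_,np.array([.66,-.0091,z])), atz(t_,[306.6,109.4],z), atz(t_,[293.2,176.4],.215))
from h import load
# staging tray in top: blue edges about the ball
im=cv2.imread("pics/st.png")[:,400:]; h=cv2.cvtColor(im,cv2.COLOR_BGR2HSV).astype(int)
b=(h[...,0]>100)&(h[...,0]<125)&(h[...,1]>120); n,l,s,c=cv2.connectedComponentsWithStats(b.astype(np.uint8)); i=1+np.argmax(s[1:,4])
for r in (120,130,140,150,160,170): 
    xs=np.nonzero(l[r]==i)[0]; mid=[241+(xs.min()+xs.max())/8-.4,139+r/4-.4]; P=atz(t_,mid,.205)[:2]
    tcp=np.array([.39656,.05418]);t=np.array([np.cos(-.237),np.sin(-.237)]);d=P-tcp; print(r,"along",d@t,"lateral",d@[-t[1],t[0]])
E
```

```text
[305.91111011 110.24017781] [ 0.66216279 -0.01092365  0.322     ] [0.51404712 0.02059948 0.215     ]
[306.0822372  109.63973315] [ 0.66058897 -0.01041758  0.326     ] [0.51404712 0.02059948 0.215     ]
120 along 0.14568785700932071 lateral -0.0004838095721862723
130 along 0.13871386066777647 lateral -0.0015258748766229444
140 along 0.1315426613300819 lateral -0.0015615883312789548
150 along 0.1243873264598429 lateral -0.0015972227789360464
160 along 0.11710591719983514 lateral -0.0009649022861889581
170 along 0.11012404000978478 lateral -0.0016682556996363389
```

The tray's centreline is where expected. The ball has rolled about 3.5 mm to the -y side of its pocket, so I shift y by +2 mm, rise to the final height and check.

```bash
python3 - <<'E'
from h import *
t=np.array([np.cos(-.237),np.sin(-.237)]); tgt=np.array([.6595,-.0073])-.12*t
f0=robot.current_force()
print("contact",robot.servo_line([*tgt,.232],feed=.02,contact_N=3)); robot.sleep(.8)
print(robot.current_clock(),robot.current_tcp_pos(),robot.current_force()-f0,robot.current_grasp_force(),np.abs(robot.current_qd()).max())
im=robot.get_image("side"); m=robot.camera_model("side")
print("ball exp",proj(m,np.array([.6595,-.0093,.231])),"pole",proj(m,np.array([.66,-.0091,.2552])),[(d["at"],d["score"]) for d in robot.boxes_of("ball_center","side")])
cv2.imwrite("pics/fin2.png",cv2.resize(im[110:185,180:280],(800,600),interpolation=2))
E
```

```text
contact False
42.1083 [0.54286391 0.02087337 0.23200902] [-0.68049713 -0.6368931  -1.32620307] 107.64294147491455 0.008715189498883969
ball exp [228.10811747 151.32120707] pole [227.68801889 146.04525643] []
```

View pics/fin2.png

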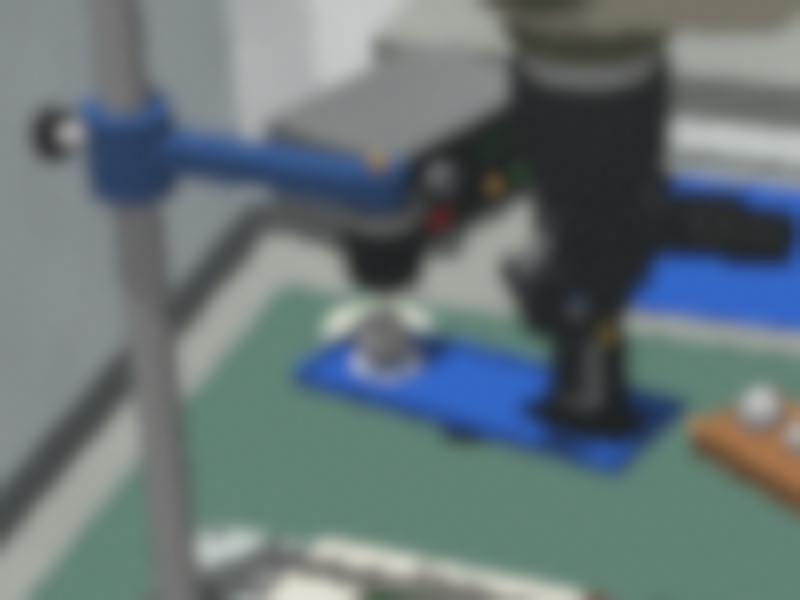

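The ball at (385,335) sits straight under the coil at (384,260), with a clear gap. The measured pixel (228.1,151.9) matches the prediction (228.1,151.3), so I'm handing in.

```bash
python3 -c "
from cell import robot
robot.sleep(.3); print(robot.hand_in())"
```

```text
the job is handed in; nothing more can be done
None
```

I handed the job in at about 42 s of the 67 s limit: the hook is home, and the gripper is still holding the tray with the ball in its pocket, under the pole with about a 9 mm gap by my measurements; the hand-in gave no verdict.

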